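Fit the mounting plate into the control enclosure

ROBOT

A 7-joint arm with a two-finger parallel gripper is mounted at the origin on the work surface. World frame = base frame: x ahead of the robot, y to its left, z up, the work surface at z = 0. Lengths are in m, angles in degrees, forces in N, time in s.
With the tool pointing down it reaches from about 0.4 to 0.75 m from the base axis. Payload 19.5 kg.
Tool frame: the origin (TCP) lies midway between the tips of the shut fingers; the grasp point (between the pads) lies 19 mm behind it (hold_point_z is the distance from the TCP to the grasp point, in m); z points along the fingers, y is the line along which they close (so a half turn about z gives the same grasp; the last joint's range is limited). The gripper opens to 85 mm and grips with 20 to 120 N. Pads are 22 mm wide; open, the fingers measure 114 mm over their backs; the gripper's body (76 mm by 85 mm) begins 54 mm behind the grasp point. The pads swing forward as they close: fully open they stand 13 mm farther back than shut.
Start: joints at [66.194, 40.479, -1.581, 85.061, 1.261, 54.483, -4.326], TCP at [0.21, -0.535, 0.231] pointing down, gripper open.
Joint ranges: [-155.06, 155.06], [-18.47, 123.98], [-90, 86.84], [0, 140.48], [-83.41, 263.41], [0, 116], [-161.91, 161.91]. Speed limits (degrees/s): [108.29, 108.29, 147.25, 147.25, 172.46, 172.46, 172.46].

INTERFACE

Orientations are given as [roll, pitch, yaw] about the fixed x, y, z axes, in that order (R = Rz(yaw) Ry(pitch) Rx(roll)).
In Python, from rig import * gives the robot as it stands.
- The arm moves only by the tool move_arm, never from a script. Its argument "moves" is a list of rows, each a list of 5 numbers: the shift along the tool's x, y, z in m, then the turn about the tool's z in degrees, then the closure, from 0 (fully open) to 1 (shut). A call has 1 to 12 rows; each row is the pose to reach, as a shift and turn from the pose commanded when the call began, along the tool's axes at that moment; what a row does not reach only later rows make up. A row lasts 1/12 s, in which the tool goes at most 41.7 mm and 7.16 degrees, less where a joint would pass 70% of its speed; a pose out of reach is approached as far as the arm can. A call with a gripper value outside its range is refused whole. The fingers move at their own pace and stop on an object; "squeeze" is the grip in N (left out, the last holds). Time passes only in rows, so rows that repeat a pose let the fingers close. It gives the time, the measured TCP pose, the force, the opening and the grip force at its end, in the units of the state.
- observe(): the state, without advancing time (a new reading comes with each control period).
- get_image(name): name is "scene" or "top" or "wrist"; returns a dict with "frame" (400x640x3 uint8, red, green, blue), "z_map" (400x640 float32, m along the optical axis (not along the pixel's ray), 0 where there is no reading), "vfov" (degrees; the focal length in pixels is half the picture's height over the tangent of half this angle, whatever the lens; pixels are square), "cx", "cy" (the principal point, pixels), "k1" (the pictures are not rectified: a ray, as slopes to the right and down, at radius r is drawn at 1 + k1 r^2 times it, then the intrinsics apply), "extrinsics" (4x4, takes a point from world to camera coordinates). Camera axes: x right, y up, looking along -z (the intrinsics and any distortion apply to the point x, -y, -z); pixel columns grow to the right and rows downward; lengths in m; the calibration is good to about 2 mm. A picture is of the moment at which its call begins.
- job_done(): hands the job in; it is judged then, once.
The state is a dict: "t": time; "q": joint angles; "qvel": joint speeds; "tau": joint torques, N m; "tcp_pos": TCP position; "tcp_rot": TCP orientation; "contact_force": force on the tool from outside, world axes, zero at the start; "moment": the same for the moment, N m; "opening": opening from 0.0 (shut) to 1.0 (fully open); "grip_force": force on a finger pad.
Only numpy, scipy, OpenCV 4.12 (cv2) and the standard library are available. Lean on these libraries where they do the work, as an engineer would, in place of code of your own. Each camera call takes 0.05 s, during which the arm holds its last target. There are 200 camera calls.

TASK

Fit the loose mounting plate (the one with the contactor on it) into the open steel enclosure. It is longer than the opening: tilt it, tuck its lower end under the wide hinge-side flange, swing the other end down past the narrow flange until the plate lies flat on the support rails inside, then slide it back under the narrow flange until it butts against that end wall, and let go. Go by feel: do not ram or drop the plate in the enclosure, and leave the other things on the bench where they are.

Things in the scene. Friction and masses are not known exactly. Their poses are not given: they have to be found in the camera images.
- box: Grey sheet-steel enclosure fixed on its back on the bench, mouth up. Outside 256 (x) by 182 (y) by 130 mm high; origin: centre of underside, z up. Inside x = -124 to 124, y = -87 to 87. Flanges 3 mm thick turn inward round the mouth, top at z = 130, underside 127: the opening is x = -90 to 110, y = -79 to 79. Plate forced on it above 45 N counts as ramming.
- wide_edge (a point): Middle of the free edge of the wide flange (the end with two hinge knuckles outside), on its top face, at x = -90, y = 0, z = 130 mm of the enclosure; same axes. The flange covers a pocket 34 mm deep up to the end wall at x = -124.
- narrow_edge (a point): Middle of the free edge of the narrow flange (latch end), on its top face, at x = 110, y = 0, z = 130 mm of the enclosure; same axes. The flange covers a pocket 14 mm deep up to the end wall at x = 124.
- plate: Loose aluminium plate 230 (x) by 150 (y) by 4 mm, 0.5 to 0.8 kg, symmetric (either end may lead); origin: centre of underside, z up, flat on the bench at first. A rail across its middle (along y) carries two terminal blocks at y = +-52 mm, up to z = 34 mm, and the contactor at the centre. Flat in the enclosure and butted under the narrow flange, its centre is at x = +9 mm of the enclosure.
- contactor_top (a point): Centre of the top of the grey contactor fixed on the plate, 69.5 mm above the plate's underside; plate's axes. Upper part 42 (x) by 45 (y) mm, 34 mm high, good to grasp from above; below it a wider foot 58 (x) by 45 (y) mm from z = 11.5 to 35.5 mm of the plate.
- mouth (a point): Centre of the opening, level with the flanges' underside: x = 10, y = 0, z = 127 mm of the enclosure; same axes. Below, two level support rails 170 mm wide span the end walls, from x = -124 to -86 and from x = 80 to 124 mm of the enclosure. Both tops are at one height, adjusted somewhere from 24 to 48 mm below this point; it is not measured: find it by touch. The rails are rigid.
- bin: Bystander: red open plastic bin, 90 by 130 by 50 mm, beyond the work; leave it.
- driver: Bystander: screwdriver lying on the bench; leave it.
- spare: Bystander: a spare grey contactor of 58 by 45 by 58 mm standing on the bench, not on a plate; leave it.

How it is judged (in metres and radians):
On the way, in this order (a step that is already met when the one before it is completed fails the run):
1. the tilted plate's lower end is tucked under the wide flange (x of plate in the frame of box below 0 m and z of plate in the frame of box below 0.135 m and angle between plate's own z axis and vertical above 0.08 rad and horizontal distance between plate and box below 0.05 m), for 0.1 s.
2. the plate lies flat inside, below both flanges (z of plate in the frame of box below 0.109 m and angle between plate's own z axis and vertical below 0.04 rad and horizontal distance between plate and box below 0.05 m), for 0.1 s.
At the end, for the whole second after the job is handed in: The plate lies flat (within 0.015 rad) on the rails below the flanges, square to the enclosure (0.04 rad), its end within 3.5 mm of the end wall under the narrow flange, so that both ends are under their flanges; at rest (x of plate in the frame of box between 0.0055 and 0.012 m and z of plate in the frame of box below 0.105 m and angle between plate's own z axis and vertical below 0.015 rad and angle between the x axis of plate and the x axis of box, either way round below 0.04 rad and horizontal distance between plate and box below 0.03 m and linear speed of plate below 0.01 m/s); the robot touches nothing.
It fails at once if the plate is rammed against the enclosure (more than 45 N) (contact force between plate and box above 45 N).
It fails at once if the plate is dropped inside the enclosure (it moves there faster than 0.2 m/s or turns faster than 1.5 rad/s) (z of plate in the frame of box below 0.12 m and horizontal distance between plate and box below 0.05 m and (linear speed of plate above 0.2 m/s or angular speed of plate above 1.5 rad/s)).
It fails at once if a bystander is moved (distance of any of bin, driver, spare from where it was at the start of the episode above 0.015 m).
It also fails if it takes over 58 s, if anything falls off the work surface, if the arm or the gripper's body presses on something with over 40 N, if the wrist force passes 120 N, or if a joint passes its speed limit or range.

## Working session

There is one attempt and no reset: what is moved stays moved. The work goes in short steps, Python scripts to look and compute and a tool call to move; the robot and the scene stay as the last step left them, time stands still between calls to the robot, and variables do not carry over. Pictures are saved under pics/ and viewed, at most 10 in all, crops included, and the job is handed in when it is done.

Besides the shell and the picture viewer there is one more tool, called after "Emit:" as a command line: name --pt "numbers of a row" for each row, then --argument value for the rest. move_arm: Moves the arm, as the interface text tells. Its arguments: {"type":"object","properties":{"moves":{"type":"array","items":{"type":"array","items":{"type":"number"}}},"squeeze":{"type":"number"}},"required":["moves"]}

```bash
mkdir -p pics; ls
cat > h.py <<'E'
from rig import *
import numpy as np, cv2
def cloud(im):
    h,w=im["z_map"].shape; f=h/2/np.tan(np.radians(im["vfov"])/2)
    u,v=np.meshgrid(np.arange(w)+0.,np.arange(h)+0.)
    xd=(u-im["cx"])/f; yd=(v-im["cy"])/f; x,y=xd.copy(),yd.copy()
    for _ in range(10):
        s=1+im["k1"]*(x*x+y*y); x,y=xd/s,yd/s
    z=im["z_map"].astype(float)
    P=np.stack([x*z,-y*z,-z,np.ones_like(z)],-1)
    return (P@np.linalg.inv(im["extrinsics"]).T)[...,:3]
E
python3 - <<'E'
from h import *
print(observe())
for n in ["scene","top"]:
    im=get_image(n); cv2.imwrite(f"pics/{n}0.png",im["frame"][...,::-1]); np.save(f"{n}P.npy",cloud(im)); np.save(f"{n}F.npy",im["frame"]); np.save(f"{n}Z.npy",im["z_map"])
    print(n,im["vfov"],im["cx"],im["cy"],im["k1"],np.linalg.inv(im["extrinsics"])[:3].round(3).tolist())
E
```

```text
pics
{'t': 0.0, 'q': array([66.19619114, 40.51419746, -1.58397447, 85.08158926,  1.26245118,
       54.4816799 , -4.32438709]), 'qvel': array([ 0.04109382,  0.01848338, -0.04394679,  0.02710208,  0.01103945,
        0.08404295, -0.05372641]), 'tau': array([-5.58761021e-04, -8.83202577e+01,  1.23416539e+00, -2.36166233e+01,
        1.68470037e-02,  6.54419578e-03, -4.57155227e-05]), 'tcp_pos': array([ 0.20985823, -0.53507848,  0.23083603]), 'tcp_rot': array([-1.79939965e+02,  2.35093736e-03,  2.14183556e+01]), 'contact_force': array([-0.56517498,  0.86347447, -0.33277374]), 'moment': array([0.03820645, 0.03516444, 0.02632438]), 'grip_force': 0.0, 'opening': 1.0010593881766356}
scene 56.23075242253605 320.9468416967736 198.40788250013918 -0.042562913746731254 [[0.571, -0.639, 0.516, 1.026], [0.821, 0.432, -0.374, -0.312], [0.016, 0.637, 0.771, 0.765]]
top 57.58050425016021 324.8629370568489 194.97407744438698 0.02761266711811788 [[-0.017, 0.998, -0.053, 0.555], [-0.999, -0.016, 0.03, -0.0], [0.029, 0.053, 0.998, 0.87]]
```

View pics/top0.png

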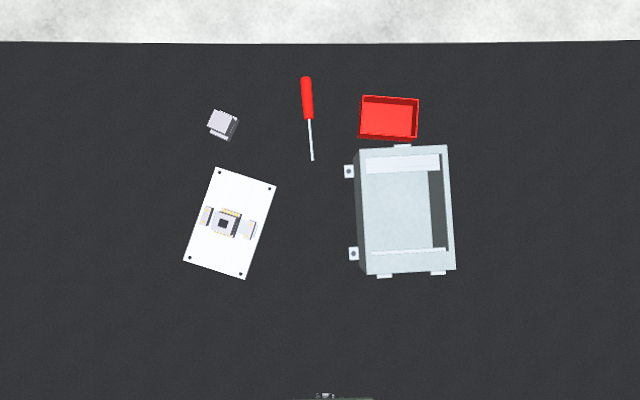

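View pics/scene0.png

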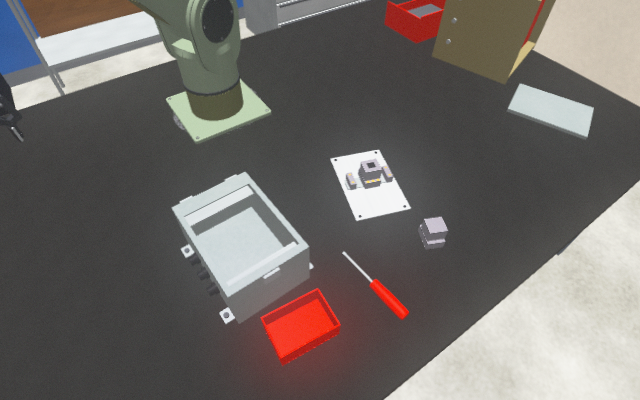

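The top view shows the plate (corners about 215,167 / 276,186 / 245,279 / 184,262) with its contactor at (224,223). The box spans about (359,148) to (455,270), with two knuckles at the near end (385,276 and 438,272) and the latch at the far end (402,146). The spare is at (222,124), the driver at (308,100) and the bin at (389,118). The scene view confirms this layout.

Run:
```python
from h import *
for n in ["top","scene"]:
    P=np.load(n+"P.npy");F=np.load(n+"F.npy").astype(int);Z=np.load(n+"Z.npy")
    ok=Z>0
    def rect(m,name):
        m=m&ok; k,l,s,_=cv2.connectedComponentsWithStats(m.astype(np.uint8))
        i=1+np.argmax(s[1:,4]); q=P[l==i]
        r=cv2.minAreaRect((q[:,:2]*1000).astype(np.float32)); print(n,name,s[i,4],np.round(r[0],1),np.round(r[1],1),round(r[2],2),"z",np.median(q[:,2]).round(4)); return q
    X,Y,H=P[...,0],P[...,1],P[...,2]
    bright=F.min(-1)>200 if n=="top" else F.min(-1)>170
    reg=(X>.25)&(X<.85)
    rect(reg&(Y>.05)&(Y<.4)&(abs(H-.004)<.006)&bright,"plate")
    rect(reg&(Y>.05)&(Y<.4)&(H>.058)&(H<.09),"contactor")
    rect(reg&(Y>-.4)&(Y<.0)&(abs(H-.130)<.008),"rim")
    b=reg&(Y>-.4)&(Y<.0)&(H>.06)&(H<.115)&ok
    print(np.histogram(H[b],bins=np.arange(.06,.116,.003)))
    if n=="top": 
        for c in (380,400,420): print([ (r,*P[r,c].round(3)) for r in list(range(146,176,3))+list(range(244,274,3))])
```

```text
top plate 5104 [539.8 199.5] [151.4 231.7] 70.97 z 0.0037
top contactor 425 [538.8 198.6] [45.5 41.8] 70.68 z 0.0689
top rim 3914 [ 561.9 -190.1] [273.4 184. ] 2.09 z 0.1292
(array([  65,   55,   53,   50,   54,   60,   62,   60,   55,   63,  206,
       1171,  321,   73,   53,   28,   21,   21]), array([0.06 , 0.063, 0.066, 0.069, 0.072, 0.075, 0.078, 0.081, 0.084,
       0.087, 0.09 , 0.093, 0.096, 0.099, 0.102, 0.105, 0.108, 0.111,
       0.114]))
[(146, np.float64(0.717), np.float64(-0.162), np.float64(0.001)), (149, np.float64(0.687), np.float64(-0.138), np.float64(0.129)), (152, np.float64(0.681), np.float64(-0.138), np.float64(0.129)), (155, np.float64(0.675), np.float64(-0.138), np.float64(0.13)), (158, np.float64(0.674), np.float64(-0.144), np.float64(0.094)), (161, np.float64(0.667), np.float64(-0.143), np.float64(0.097)), (164, np.float64(0.661), np.float64(-0.144), np.float64(0.095)), (167, np.float64(0.654), np.float64(-0.144), np.float64(0.094)), (170, np.float64(0.648), np.float64(-0.144), np.float64(0.092)), (173, np.float64(0.651), np.float64(-0.16), np.float64(0.005
[... 2973 characters left out ...]
), (262, np.float64(0.455), np.float64(-0.214), np.float64(0.129)), (265, np.float64(0.449), np.float64(-0.214), np.float64(0.128)), (268, np.float64(0.443), np.float64(-0.213), np.float64(0.13)), (271, np.float64(0.437), np.float64(-0.213), np.float64(0.13))]
scene plate 2484 [540.3 198.8] [155.2 232.8] 71.0 z 0.0047
scene contactor 265 [541.3 196.2] [45.4 44.4] 70.71 z 0.07
scene rim 3264 [ 564.  -189.9] [273.  184.1] 2.35 z 0.1308
(array([ 96,  88,  90,  95,  89, 103,  97,  92,  93, 104, 120, 577, 807,
       111,  94,  78,  74,  75]), array([0.06 , 0.063, 0.066, 0.069, 0.072, 0.075, 0.078, 0.081, 0.084,
       0.087, 0.09 , 0.093, 0.096, 0.099, 0.102, 0.105, 0.108, 0.111,
       0.114]))
```

```bash
cat >> h.py <<'E'
def shift(target,yaw):
    """tool shift (m) + turn (deg) from the present pose to a world TCP target"""
    from scipy.spatial.transform import Rotation as R
    s=observe(); M=R.from_euler("xyz",s["tcp_rot"],degrees=True).as_matrix()
    y=np.degrees(np.arctan2(M[1,0],M[0,0]))
    return (M.T@(np.array(target)-s["tcp_pos"])).round(4), round((y-yaw+180)%360-180,2)
E
python3 - <<'E'
from h import *
for n in ["top","scene"]:
    P=np.load(n+"P.npy");Z=np.load(n+"Z.npy");X,Y,H=[P[...,i] for i in range(3)]
    m=((Z>0)&(X>.35)&(X<.8)&(Y>-.4)&(Y<0)&(abs(H-.13)<.008)).astype(np.uint8)
    k,l,s,_=cv2.connectedComponentsWithStats(m); m=(l==1+np.argmax(s[1:,4])).astype(np.uint8)
    cs,h=cv2.findContours(m,cv2.RETR_CCOMP,cv2.CHAIN_APPROX_NONE)
    c=max([c for c,g in zip(cs,h[0]) if g[3]>=0],key=cv2.contourArea)[:,0]   # hole contour = rim pixels bordering the opening
    q=(P[c[:,1],c[:,0]]*1000); r=cv2.minAreaRect(q[:,:2].astype(np.float32)); print(n,"hole",np.round(r[0],1),np.round(r[1],1),round(r[2],2))
    # robust straight fits of the 4 sides
    a=np.radians(2.3); e=np.array([np.cos(a),np.sin(a)]); f=np.array([-e[1],e[0]]); d=q[:,:2]-np.array(r[0])
    u,v=d@e,d@f
    for nm,t,w,lim in [("+x",u,v,92),("-x",-u,v,92),("+y",v,u,71),("-y",-v,u,71)]:
        b=(t>lim)&(abs(w)<60); p=q[b][:,:2]; L=cv2.fitLine(p.astype(np.float32),cv2.DIST_HUBER,0,.01,.01).ravel(); print(nm,b.sum(),L[2:].round(1),np.degrees(np.arctan2(L[1],L[0])).round(2), np.median(t[b]).round(2))
print(shift([.45,-.2,.231],0),shift([.5395,.1982,.18],-19.1))
E
```

```text
top hole [ 574.2 -189.4] [206.5 163. ] 2.07
+x 57 [ 675.1 -184.3] -87.81 100.91
-x 59 [ 472.3 -193.7] -87.71 101.94
+y 59 [ 570.5 -109.1] 2.08 80.46
-y 58 [ 572.  -269.6] 2.13 80.06
scene hole [ 575.9 -189.9] [205.4 162. ] 2.19
+x 54 [ 676.4 -187.3] -87.49 100.56
-x 50 [ 475.3 -200.4] -88.12 100.95
+y 37 [ 573.9 -111. ] 1.29 78.63
-y 42 [ 581.5 -269.7] 2.39 79.99
(array([ 3.459e-01, -2.243e-01,  1.000e-04]), np.float64(21.41)) (array([ 0.5746, -0.5622,  0.0514]), np.float64(40.51))
```

Emit:
move_arm --pt "0.346 -0.224 0 20 0" --pt "0.346 -0.224 0 20 0" --pt "0.346 -0.224 0 20 0" --pt "0.346 -0.224 0 20 0" --pt "0.346 -0.224 0 20 0" --pt "0.346 -0.224 0 20 0" --pt "0.346 -0.224 0 20 0" --pt "0.346 -0.224 0 20 0" --pt "0.346 -0.224 0 20 0" --pt "0.5746 -0.5622 0 40.5 0" --pt "0.5746 -0.5622 0 40.5 0" --pt "0.5746 -0.5622 0 40.5 0"

```text
t: 1.1
tcp_pos: [0.459, -0.1125, 0.2311]
tcp_rot: [-180.0, 0.0, -19.2]
contact_force: [1.3, 0.3, -0.6]
opening: 0.997
grip_force: 0.0
```

```bash
python3 -c "
from h import *
print(observe()['tcp_pos'],observe()['tcp_rot'],shift([.5395,.1982,.13],-19.1))"
```

```text
[ 0.4589705  -0.11252194  0.23113575] [-1.79996272e+02  2.18291686e-02 -1.91690295e+01] (array([-0.0259, -0.3199,  0.1012]), np.float64(-0.07))
```

Emit:
move_arm --pt "-0.026 -0.32 0 0 0" --pt "-0.026 -0.32 0 0 0" --pt "-0.026 -0.32 0 0 0" --pt "-0.026 -0.32 0 0 0" --pt "-0.026 -0.32 0 0 0" --pt "-0.026 -0.32 0 0 0" --pt "-0.026 -0.32 0.06 0 0" --pt "-0.026 -0.32 0.06 0 0" --pt "-0.026 -0.32 0.06 0 0" --pt "-0.026 -0.32 0.06 0 0" --pt "-0.026 -0.32 0.06 0 0"

```text
t: 2.02
tcp_pos: [0.5374, 0.1962, 0.1713]
tcp_rot: [179.9, 0.0, -18.8]
contact_force: [0.8, -0.7, 0.5]
opening: 1.0
grip_force: 0.0
```

Run:
```python
from h import *
print(shift([.5395,.1982,.041],-19.1), observe()['contact_force'])
im=get_image("wrist");P=cloud(im);H=P[...,2];cv2.imwrite("pics/w1.png",im["frame"][...,::-1])
m=(im["z_map"]>0)&(abs(H-.0695)<.007)&(abs(P[...,0]-.54)<.06)&(abs(P[...,1]-.2)<.06)
k,l,s,_=cv2.connectedComponentsWithStats(m.astype(np.uint8));q=P[l==1+np.argmax(s[1:,4])]
print(len(q),cv2.minAreaRect((q[:,:2]*1000).astype(np.float32)),np.median(q[:,2]))
```

```text
(array([ 0.0014, -0.0027,  0.1303]), np.float64(0.27)) [ 0.81875525 -0.69967311  0.51380574]
3769 ((541.6626586914062, 198.5196533203125), (45.212745666503906, 42.35989761352539), 71.0921859741211) 0.06953227416092259
```

View pics/w1.png

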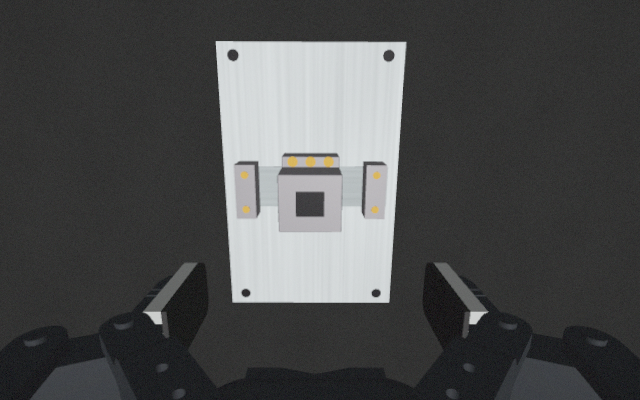

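Emit:
move_arm --pt "0.0022 -0.0025 0.02 0 0" --pt "0.0022 -0.0025 0.05 0 0" --pt "0.0022 -0.0025 0.08 0 0" --pt "0.0022 -0.0025 0.11 0 0" --pt "0.0022 -0.0025 0.125 0 0" --pt "0.0022 -0.0025 0.135 0 0" --pt "0.0022 -0.0025 0.135 0 0" --pt "0.0022 -0.0025 0.135 0 0.6" --pt "0.0022 -0.0025 0.135 0 0.8" --pt "0.0022 -0.0025 0.135 0 1" --pt "0.0022 -0.0025 0.135 0 1" --pt "0.0022 -0.0025 0.135 0 1" --squeeze 40

```text
t: 3.07
tcp_pos: [0.5409, 0.1988, 0.0376]
tcp_rot: [-179.9, -0.1, -18.8]
contact_force: [-1.7, 0.0, 10.9]
opening: 0.521
grip_force: 40.8
```

Emit:
move_arm --pt "0 0 0 0 1" --pt "0 0 0 0 1" --pt "0 0 0 0 1"

```text
t: 3.32
tcp_pos: [0.541, 0.1987, 0.0376]
tcp_rot: [-179.9, -0.1, -18.8]
contact_force: [-1.5, -1.1, 11.2]
opening: 0.52
grip_force: 40.8
```

Emit:
move_arm --pt "0 0 -0.01 0 1" --pt "0 0 -0.03 0 1" --pt "0 0 -0.06 0 1" --pt "0 0 -0.09 0 1" --pt "0 0 -0.12 0 1" --pt "0 0 -0.15 0 1" --pt "0 0 -0.175 0 1" --pt "0 0 -0.19 0 1" --pt "0 0 -0.2 0 1" --pt "0 0 -0.2 0 1"

```text
t: 4.15
tcp_pos: [0.5406, 0.1986, 0.2388]
tcp_rot: [-179.9, -0.1, -18.8]
contact_force: [-0.6, 0.3, -7.5]
opening: 0.519
grip_force: 44.8
```

Run:
```python
from h import *
print(shift([.597,-.1888,.2376],2.15), observe())
```

```text
(array([0.1783, 0.3485, 0.0009]), np.float64(-20.97)) {'t': 4.15, 'q': array([ -33.18109753,   41.52771028,   20.04357789,   84.7581924 ,
        -15.86514118,   56.35854539, -117.81273969]), 'qvel': array([ 0.29648535,  2.37921297, -1.05302016,  2.48199328, -0.59705189,
       -3.28119955,  0.60790008]), 'tau': array([ -0.63101292, -92.15063095,   8.81900042, -25.50854087,
         0.18363713,   1.19650818,  -0.19868789]), 'tcp_pos': array([0.54063589, 0.19857249, 0.23878088]), 'tcp_rot': array([-1.79890695e+02, -1.10765729e-01, -1.88196106e+01]), 'contact_force': array([-0.58124117,  0.34382321, -7.49071287]), 'moment': array([0.04274853, 0.03428974, 0.02314525]), 'grip_force': 44.77868914604187, 'opening': 0.5188561307501242}
```

Emit:
move_arm --pt "0.009 0.017 0 -1 1" --pt "0.027 0.052 0 -3 1" --pt "0.045 0.087 0 -5 1" --pt "0.062 0.122 0 -7 1" --pt "0.08 0.157 0 -9 1" --pt "0.098 0.192 0 -11 1" --pt "0.116 0.227 0 -13.5 1" --pt "0.134 0.261 0 -16 1" --pt "0.15 0.294 0 -18 1" --pt "0.165 0.322 0 -20 1" --pt "0.174 0.34 0 -21 1" --pt "0.178 0.348 0 -21 1"

```text
t: 5.15
tcp_pos: [0.5956, -0.192, 0.2354]
tcp_rot: [179.9, 0.1, 2.0]
contact_force: [-0.3, -0.1, -8.3]
opening: 0.52
grip_force: 44.8
```

Emit:
move_arm --pt "0 0 0 0 1" --pt "0 0 0 0 1" --pt "0 0 0 0 1"

```text
t: 5.4
tcp_pos: [0.5965, -0.1868, 0.236]
tcp_rot: [-179.9, 0.0, 2.2]
contact_force: [0.8, 0.1, -7.6]
opening: 0.519
grip_force: 44.8
```

```bash
cat >> h.py <<'E'
from scipy.spatial.transform import Rotation as R
BO=np.array([.565,-.190]);BY=np.radians(2.15)
def tobox(p):
    c,s=np.cos(BY),np.sin(BY); d=p[...,:2]-BO
    return np.concatenate([d@np.array([[c,-s],[s,c]]),p[...,2:]],-1)*1000
def look(name="wrist",save=None,zmin=.05,view="box"):
    """bright plate pixels -> plane & centre, in the box frame"""
    im=get_image(name);P=cloud(im);F=im["frame"].astype(int)
    if save: cv2.imwrite(save,im["frame"][...,::-1])
    return im,P,F
E
python3 - <<'E'
from h import *
s=observe();print(s["tcp_pos"],s["tcp_rot"],s["contact_force"],s["moment"],tobox(s["tcp_pos"]))
for n in ["wrist","top"]: im,P,F=look(n,f"pics/{n}2.png")
E
```

```text
[ 0.59653782 -0.18677876  0.23596314] [-1.79933877e+02  3.98607891e-02  2.24499451e+00] [ 0.78197193  0.09414983 -7.55783475] [ 0.07976868  0.00352988 -0.03042617] [ 31.63646398   2.03581088 235.96314328]
```

View pics/wrist2.png

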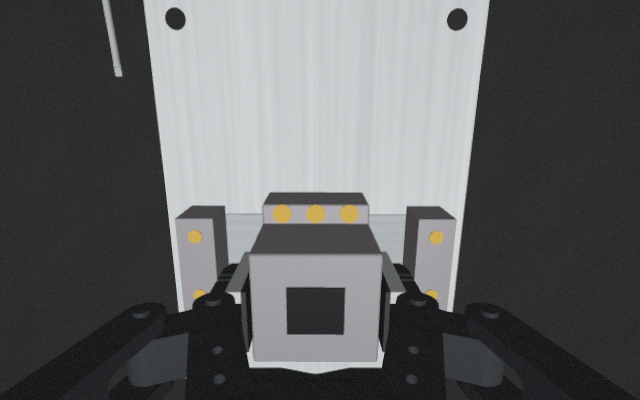

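```bash
cat >> h.py <<'E'
def wrist_plane():
    im=get_image("wrist");P=cloud(im);F=im["frame"].astype(int)
    m=(im["z_map"]>0)&(F.min(-1)>185); m[190:]=0
    B=tobox(P[m]); c=np.median(B,0)
    for _ in range(6):
        A=np.c_[B[:,:2],np.ones(len(B))]; k=np.linalg.lstsq(A,B[:,2],rcond=None)[0]; r=B[:,2]-A@k; B=B[abs(r)<max(2.5*r.std(),.8)]
    return k,len(B),B,P,m,im
def report():
    s=observe();b=tobox(s["tcp_pos"]);k,n,B,*_=wrist_plane()
    th=-k[0]; # slope dz/dx: positive = narrow end up
    print("t",s["t"],"tcp box",b.round(1),"yaw-box",(s["tcp_rot"][2]-2.15).round(2),"F",s["contact_force"].round(1),"M",s["moment"].round(2),"grip",round(s["grip_force"],1),"op",round(s["opening"],3))
    print(" plate slope dz/dx %.4f dz/dy %.4f top z at tcp %.1f n %d"%(k[0],k[1],k[0]*b[0]+k[1]*b[1]+k[2],n))
E
python3 - <<'E'
from h import *
report()
im=get_image("top");P=cloud(im);B=tobox(P);H=B[...,2]
m=(im["z_map"]>0)&(abs(H-202)<8)&(abs(B[...,0]-32)<140)&(abs(B[...,1])<100)&(im["frame"].min(-1)>150)
k,l,s,_=cv2.connectedComponentsWithStats(m.astype(np.uint8));q=B[l==1+np.argmax(s[1:,4])]
print(len(q),q.min(0),q.max(0),cv2.minAreaRect(q[:,:2].astype(np.float32)),np.median(q[:,2]))
E
```

```text
t 5.5 tcp box [ 31.8   1.8 236.2] yaw-box 0.11 F [ 0.1  0.8 -8.1] M [ 0.02  0.04 -0.  ] grip 44.8 op 0.518
 plate slope dz/dx -0.0008 dz/dy -0.0003 top z at tcp 202.5 n 58958
6224 [-85.53464759 -74.23010752 196.63900891] [146.18087936  77.26798635 209.97834455] ((30.185951232910156, 1.6807785034179688), (150.78115844726562, 231.6829071044922), 89.73495483398438) 201.97512037611938
```

Emit:
move_arm --pt "0.001 0.0017 0.01 0 1" --pt "0.001 0.0017 0.025 0 1" --pt "0.001 0.0017 0.04 0 1" --pt "0.001 0.0017 0.052 0 1" --pt "0.001 0.0017 0.058 0 1" --pt "0.001 0.0017 0.061 0 1" --pt "0.001 0.0017 0.063 0 1" --pt "0.001 0.0017 0.064 0 1" --pt "0.001 0.0017 0.065 0 1" --squeeze 30

```text
t: 6.35
tcp_pos: [0.5979, -0.19, 0.1717]
tcp_rot: [180.0, -0.0, 2.2]
contact_force: [0.5, -0.9, -7.3]
opening: 0.516
grip_force: 44.7
```

Emit:
move_arm --pt "0 0 0.0005 0 1" --pt "0 0 0.001 0 1" --pt "0 0 0.0015 0 1" --pt "0 0 0.002 0 1" --pt "0 0 0.0025 0 1" --pt "0 0 0.003 0 1"

```text
t: 6.85
tcp_pos: [0.5977, -0.1899, 0.1682]
tcp_rot: [-180.0, 0.0, 2.2]
contact_force: [-0.9, -0.2, -7.8]
opening: 0.522
grip_force: 44.7
```

```bash
python3 -c "
from h import *
report()"
```

```text
t 6.85 tcp box [ 32.6  -1.2 168.2] yaw-box 0.03 F [-0.9 -0.2 -7.8] M [-0.03 -0.03  0.01] grip 44.7 op 0.522
 plate slope dz/dx -0.0007 dz/dy -0.0005 top z at tcp 134.5 n 19809
```

Emit:
move_arm --pt "0 -0.001 0.0005 0 1" --pt "0 -0.001 0.001 0 1" --pt "0 -0.001 0.0015 0 1" --pt "0 -0.001 0.002 0 1" --pt "0 -0.001 0.0025 0 1" --pt "0 -0.001 0.003 0 1" --squeeze 30

```text
t: 7.4
tcp_pos: [0.5975, -0.1891, 0.1656]
tcp_rot: [180.0, -0.0, 2.2]
contact_force: [-5.2, 0.3, 2.5]
opening: 0.519
grip_force: 46.1
```

```bash
python3 -c "
from h import *
report()"
```

```text
t 7.4 tcp box [ 32.5  -0.3 165.6] yaw-box 0.02 F [-5.2  0.3  2.5] M [0.08 0.64 0.04] grip 46.1 op 0.519
 plate slope dz/dx 0.0266 dz/dy 0.0004 top z at tcp 131.9 n 17767
```

Emit:
move_arm --pt "0 0 0.0006 0 1" --pt "0 0 0.0012 0 1" --pt "0 0 0.0018 0 1" --pt "0 0 0.0024 0 1" --pt "0 0 0.003 0 1" --pt "0 0 0.0036 0 1" --pt "0 0 0.0042 0 1"

```text
t: 8.03
tcp_pos: [0.5973, -0.1893, 0.1614]
tcp_rot: [180.0, 0.0, 2.2]
contact_force: [-7.6, -0.2, 4.1]
opening: 0.52
grip_force: 46.5
```

```bash
python3 -c "
from h import *
report()"
```

```text
t 8.0333 tcp box [ 32.3  -0.5 161.4] yaw-box 0.01 F [-7.6 -0.2  4.1] M [-0.09  0.9   0.  ] grip 46.5 op 0.52
 plate slope dz/dx 0.0810 dz/dy 0.0001 top z at tcp 127.6 n 16492
```

Emit:
move_arm --pt "0 0 0.0006 0 1" --pt "0 0 0.0012 0 1" --pt "0 0 0.0018 0 1" --pt "0 0 0.0024 0 1" --pt "0 0 0.003 0 1" --pt "0 0 0.0036 0 1" --pt "0 0 0.004 0 1"

```text
t: 8.67
tcp_pos: [0.5971, -0.1894, 0.1574]
tcp_rot: [180.0, 0.0, 2.2]
contact_force: [-7.9, -0.8, 3.3]
opening: 0.513
grip_force: 46.9
```

```bash
python3 -c "
from h import *
report()
im,P,F=look('scene','pics/s3.png')"
```

```text
t 8.6667 tcp box [ 32.1  -0.6 157.4] yaw-box 0.01 F [-7.9 -0.8  3.3] M [-0.    1.29  0.01] grip 46.9 op 0.513
 plate slope dz/dx 0.1349 dz/dy 0.0005 top z at tcp 123.3 n 14065
```

View pics/s3.png

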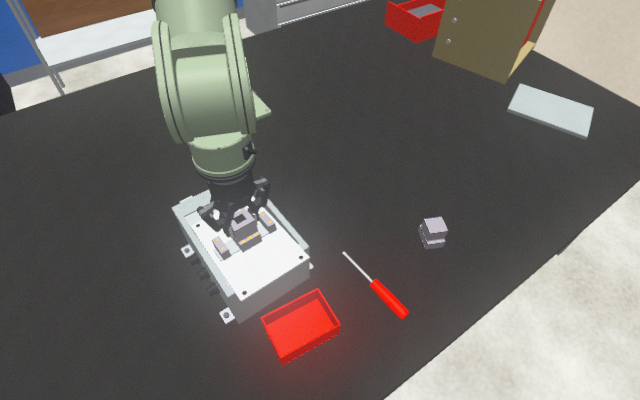

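Emit:
move_arm --pt "-0.002 0 0 0 1" --pt "-0.005 0 0 0 1" --pt "-0.009 0 0 0 1" --pt "-0.013 0 0 0 1" --pt "-0.017 0 0 0 1" --pt "-0.021 0 0 0 1" --pt "-0.025 0 0 0 1" --pt "-0.029 0 0 0 1" --pt "-0.033 0 0 0 1" --pt "-0.036 0 0 0 1" --pt "-0.038 0 0 0 1" --pt "-0.039 0 0 0 1"

```text
t: 9.77
tcp_pos: [0.5584, -0.1904, 0.1571]
tcp_rot: [-180.0, 0.0, 2.2]
contact_force: [0.5, 0.1, -7.3]
opening: 0.52
grip_force: 45.5
```

Run:
```python
from h import *
report()
k,n,B,P,m,im=wrist_plane()
cv2.imwrite("pics/w4.png",im["frame"][...,::-1])
```

```text
t 9.7667 tcp box [ -6.6  -0.2 157.1] yaw-box 0.03 F [ 0.5  0.1 -7.3] M [-0.05 -0.    0.04] grip 45.5 op 0.52
 plate slope dz/dx 0.1290 dz/dy 0.0010 top z at tcp 123.1 n 14135
```

View pics/w4.png

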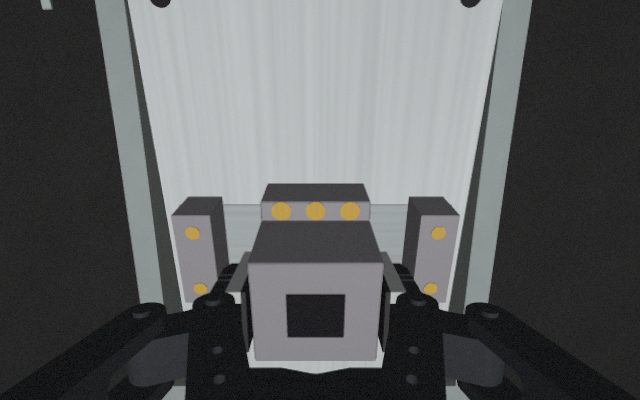

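```bash
cat >> h.py <<'E'
def narrow_end():
    """x (box, mm) of the plate's narrow end from the top camera, along several y strips, + flange edge"""
    im=get_image("top");P=cloud(im);B=tobox(P);F=im["frame"].min(-1)
    out=[]
    for y0 in (-45,-25,25,45):
        m=(im["z_map"]>0)&(abs(B[...,1]-y0)<6)&(B[...,0]>70)&(B[...,0]<150)&(B[...,2]>85)&(B[...,2]<160)
        q=np.c_[B[m],F[m]]; q=q[np.argsort(q[:,0])]; out.append(q)
    return out
E
python3 - <<'E'
from h import *
o=narrow_end()
for q in o[1:3]:
    print([[int(round(v)) for v in r] for r in q[::4]])
E
```

```text
[[70, -27, 132, 250], [72, -22, 135, 250], [74, -29, 133, 252], [74, -21, 133, 250], [76, -23, 133, 250], [78, -29, 133, 252], [80, -27, 135, 250], [81, -21, 133, 250], [82, -23, 135, 250], [84, -30, 134, 252], [85, -20, 133, 252], [86, -21, 135, 251], [88, -23, 136, 250], [90, -28, 135, 251], [91, -24, 132, 250], [92, -26, 135, 250], [94, -27, 136, 251], [95, -20, 135, 252], [97, -21, 137, 251], [98, -25, 137, 251], [100, -25, 138, 251], [101, -24, 135, 251], [103, -26, 136, 251], [104, -30, 138, 252], [105, -22, 136, 251], [107, -26, 136, 251], [108, -21, 139, 251], [109, -29, 136, 252], [111, -28, 137, 253], [112, -26, 140, 246], [113, -22, 137, 243], [116, -29, 129, 209], [118, -25, 130, 211], [118, -28, 127, 211], [120, -28, 128, 211], [122, -29, 129, 213], [123, -19, 128, 217], [125, -21, 129, 221], [126, -25, 130, 183], [127, -20, 127, 162]]
[[70, 23, 133, 253], [71, 28, 132, 253], [73, 27, 133, 252], [75, 22, 132, 253], [75, 26, 131, 252], [77, 26, 132, 252], [79, 22, 134, 253], [80, 21, 136, 253], [81, 28, 134, 253], [83, 26, 134, 252], [85, 20, 134, 252], [85, 28, 132, 253], [87, 22, 133, 253], [89, 20, 134, 252], [89, 28, 135, 253], [91, 22, 135, 253], [93, 22, 136, 253], [93, 23, 133, 253], [95, 19, 134, 252], [97, 22, 137, 253], [97, 27, 133, 253], [99, 24, 137, 253], [101, 24, 138, 253], [101, 30, 136, 253], [103, 28, 139, 252], [105, 24, 139, 253], [105, 30, 138, 253], [107, 23, 136, 253], [109, 23, 139, 253], [110, 29, 135, 253], [111, 27, 139, 252], [113, 25, 138, 242], [116, 21, 131, 216], [117, 27, 129, 215], [119, 27, 129, 218], [121, 27, 130, 219], [123, 23, 130, 217], [123, 26, 127, 219], [125, 23, 130, 215], [127, 22, 129, 172], [127, 28, 129, 145]]
```

Emit:
move_arm --pt "-0.001 0 0 0 1" --pt "-0.0025 0 0 0 1" --pt "-0.004 0 0 0 1" --pt "-0.0055 0 0 0 1" --pt "-0.0065 0 0 0 1" --pt "-0.007 0 0 0 1" --pt "-0.007 0 0 0 1"

```text
t: 10.5
tcp_pos: [0.5516, -0.1907, 0.1571]
tcp_rot: [-180.0, 0.0, 2.2]
contact_force: [0.0, -0.6, -7.3]
opening: 0.519
grip_force: 45.5
```

Run:
```python
from h import *
report()
for q in narrow_end():
    w=q[(q[:,2]>132)|(q[:,3]>235)]; print(w[-3:].round(0).tolist())
```

```text
t 10.5 tcp box [-13.4  -0.2 157.1] yaw-box 0.03 F [ 0.  -0.6 -7.3] M [ 0.03  0.02 -0.05] grip 45.5 op 0.519
 plate slope dz/dx 0.1289 dz/dy 0.0005 top z at tcp 123.1 n 13871
[[106.0, -47.0, 136.0, 247.0], [106.0, -40.0, 138.0, 248.0], [106.0, -43.0, 137.0, 248.0]]
[[106.0, -25.0, 139.0, 234.0], [113.0, -28.0, 132.0, 211.0], [114.0, -21.0, 133.0, 210.0]]
[[105.0, 30.0, 139.0, 252.0], [105.0, 25.0, 137.0, 252.0], [105.0, 27.0, 137.0, 252.0]]
[[106.0, 41.0, 135.0, 246.0], [115.0, 40.0, 132.0, 218.0], [126.0, 48.0, 132.0, 183.0]]
```

Emit:
move_arm --pt "0 0 0.001 0 1" --pt "0 0 0.002 0 1" --pt "0 0 0.003 0 1" --pt "0 0 0.004 0 1" --pt "0 0 0.005 0 1" --pt "0 0 0.006 0 1" --pt "0 0 0.007 0 1" --pt "0 0 0.0075 0 1" --pt "0 0 0.008 0 1"

```text
t: 11.35
tcp_pos: [0.5517, -0.1907, 0.149]
tcp_rot: [-180.0, 0.0, 2.2]
contact_force: [-0.1, -0.9, -7.7]
opening: 0.517
grip_force: 45.5
```

Emit:
move_arm --pt "0 0 0.0005 0 1" --pt "0 0 0.001 0 1" --pt "0 0 0.0015 0 1" --pt "0 0 0.002 0 1"

```text
t: 11.68
tcp_pos: [0.5517, -0.1907, 0.147]
tcp_rot: [-180.0, 0.0, 2.2]
contact_force: [0.5, -0.1, -8.1]
opening: 0.517
grip_force: 45.5
```

Run:
```python
from h import *
report()
```

```text
t 11.6833 tcp box [-13.3  -0.2 147. ] yaw-box 0.03 F [ 0.5 -0.1 -8.1] M [-0.02  0.04 -0.05] grip 45.5 op 0.517
 plate slope dz/dx 0.1297 dz/dy 0.0004 top z at tcp 113.0 n 3927
```

Emit:
move_arm --pt "0 0 0.0005 0 1" --pt "0 0 0.001 0 1" --pt "0.0002 0 0.0015 0 1" --pt "0.0005 0 0.002 0 1" --pt "0.0007 0 0.0025 0 1" --pt "0.001 0 0.003 0 1"

```text
t: 12.23
tcp_pos: [0.553, -0.1907, 0.1442]
tcp_rot: [180.0, -0.0, 2.2]
contact_force: [3.5, 1.1, -0.4]
opening: 0.518
grip_force: 46.1
```

Run:
```python
from h import *
report()
```

```text
t 12.2333 tcp box [-12.1  -0.2 144.2] yaw-box 0.03 F [ 3.5  1.1 -0.4] M [ 0.05 -0.14 -0.06] grip 46.1 op 0.518
 plate slope dz/dx 0.1040 dz/dy 0.0002 top z at tcp 110.4 n 2609
```

Emit:
move_arm --pt "0.0003 0 0.0006 0 1" --pt "0.0006 0 0.0012 0 1" --pt "0.0009 0 0.0018 0 1" --pt "0.0012 0 0.0024 0 1" --pt "0.0015 0 0.003 0 1" --pt "0.0018 0 0.0036 0 1" --pt "0.0021 0 0.0042 0 1"

```text
t: 12.87
tcp_pos: [0.5548, -0.1906, 0.1398]
tcp_rot: [-180.0, 0.0, 2.2]
contact_force: [2.7, 0.4, -2.8]
opening: 0.513
grip_force: 45.8
```

Run:
```python
from h import *
report()
for q in narrow_end():
    w=q[(q[:,3]>230)]; print(w[-3:].round(0).tolist(), q[-1].round().tolist(), [round(v) for v in q[q[:,2]>128.5][:,0]][:3])
```

```text
t 12.8667 tcp box [-10.3  -0.2 139.8] yaw-box 0.03 F [ 2.7  0.4 -2.8] M [-0.12 -0.11  0.01] grip 45.8 op 0.513
 plate slope dz/dx 0.0642 dz/dy 0.0001 top z at tcp 106.1 n 1619
[[110.0, -43.0, 95.0, 234.0], [110.0, -45.0, 94.0, 233.0], [112.0, -45.0, 95.0, 233.0]] [128.0, -49.0, 127.0, 115.0] [110, 111, 111]
[[111.0, -25.0, 94.0, 237.0], [111.0, -23.0, 95.0, 232.0], [111.0, -30.0, 93.0, 234.0]] [127.0, -20.0, 128.0, 164.0] [110, 110, 110]
[[110.0, 27.0, 96.0, 246.0], [110.0, 28.0, 92.0, 245.0], [112.0, 20.0, 93.0, 234.0]] [127.0, 31.0, 130.0, 150.0] [110, 110, 110]
[[111.0, 50.0, 94.0, 237.0], [111.0, 46.0, 92.0, 236.0], [113.0, 42.0, 93.0, 233.0]] [127.0, 39.0, 131.0, 108.0] [109, 111, 111]
```

Emit:
move_arm --pt "0.0003 0 0.0006 0 1" --pt "0.0006 0 0.0012 0 1" --pt "0.0009 0 0.0018 0 1" --pt "0.0012 0 0.0024 0 1" --pt "0.0015 0 0.003 0 1" --pt "0.0018 0 0.0036 0 1" --pt "0.0021 0 0.0042 0 1" --pt "0.0024 0 0.0048 0 1" --pt "0.0027 0 0.0053 0 1"

```text
t: 13.72
tcp_pos: [0.5574, -0.1905, 0.1345]
tcp_rot: [-180.0, 0.0, 2.2]
contact_force: [2.5, -0.1, -1.5]
opening: 0.52
grip_force: 45.8
```

Run:
```python
from h import *
report()
```

```text
t 13.7167 tcp box [ -7.6  -0.2 134.5] yaw-box 0.03 F [ 2.5 -0.1 -1.5] M [-0.04  0.14 -0.01] grip 45.8 op 0.52
 plate slope dz/dx 0.0163 dz/dy -0.0001 top z at tcp 100.9 n 1622
```

Emit:
move_arm --pt "0.0002 0 0.0004 0 1" --pt "0.0004 0 0.0008 0 1" --pt "0.0006 0 0.0012 0 1" --pt "0.0008 0 0.0015 0 1" --pt "0.001 0 0.0018 0 1"

```text
t: 14.18
tcp_pos: [0.5583, -0.1904, 0.1328]
tcp_rot: [-180.0, 0.0, 2.2]
contact_force: [-2.2, 1.8, 7.7]
opening: 0.518
grip_force: 47.1
```

Run:
```python
from h import *
report()
```

```text
t 14.1833 tcp box [ -6.7  -0.2 132.8] yaw-box 0.03 F [-2.2  1.8  7.7] M [0.31 1.   0.04] grip 47.1 op 0.518
 plate slope dz/dx 0.0007 dz/dy 0.0001 top z at tcp 99.3 n 2000
```

Emit:
move_arm --pt "0 0 -0.0004 0 1" --pt "0.001 0 -0.0004 0 1" --pt "0.0025 0 -0.0004 0 1" --pt "0.004 0 -0.0004 0 1" --pt "0.0055 0 -0.0004 0 1" --pt "0.007 0 -0.0004 0 1" --pt "0.0085 0 -0.0004 0 1" --pt "0.01 0 -0.0004 0 1" --pt "0.0115 0 -0.0004 0 1" --pt "0.0125 0 -0.0004 0 1" --pt "0.013 0 -0.0004 0 1"

```text
t: 15.15
tcp_pos: [0.5716, -0.1899, 0.1331]
tcp_rot: [-180.0, 0.0, 2.2]
contact_force: [-1.9, -0.2, -5.7]
opening: 0.519
grip_force: 45.4
```

Run:
```python
from h import *
report()
```

```text
t 15.15 tcp box [ 6.600e+00 -1.000e-01  1.331e+02] yaw-box 0.04 F [-1.9 -0.2 -5.7] M [-0.02  0.46 -0.05] grip 45.4 op 0.519
 plate slope dz/dx 0.0034 dz/dy -0.0004 top z at tcp 99.6 n 680
```

Emit:
move_arm --pt "0.0005 0 0 0 1" --pt "0.001 0 0 0 1" --pt "0.0015 0 0 0 1" --pt "0.002 0 0 0 1" --pt "0.0025 0 0 0 1" --pt "0.003 0 0 0 1"

```text
t: 15.7
tcp_pos: [0.5745, -0.1898, 0.1332]
tcp_rot: [-180.0, 0.0, 2.2]
contact_force: [-1.4, 0.2, -6.7]
opening: 0.518
grip_force: 45.4
```

Emit:
move_arm --pt "0.0003 0 0 0 1" --pt "0.0006 0 0 0 1" --pt "0.0009 0 0 0 1" --pt "0.0012 0 0 0 1"

```text
t: 16.03
tcp_pos: [0.5747, -0.1899, 0.133]
tcp_rot: [-180.0, 0.1, 2.2]
contact_force: [-10.2, 0.9, -1.8]
opening: 0.518
grip_force: 45.9
```

Emit:
move_arm --pt "-0.0005 0 0.0003 0 1" --pt "-0.0008 0 0.0006 0 1" --pt "-0.0008 0 0.0008 0 1"

```text
t: 16.28
tcp_pos: [0.5748, -0.1898, 0.1328]
tcp_rot: [-180.0, -0.0, 2.2]
contact_force: [-6.9, 1.7, 8.4]
opening: 0.525
grip_force: 47.0
```

Run:
```python
from h import *
report()
```

```text
t 16.2833 tcp box [  9.8  -0.2 132.8] yaw-box 0.03 F [-6.9  1.7  8.4] M [ 0.36  1.75 -0.05] grip 47.0 op 0.525
 plate slope dz/dx 0.0022 dz/dy -0.0002 top z at tcp 99.2 n 516
```

Emit:
move_arm --pt "0 0 -0.0006 0 1" --pt "0 0 -0.0006 0 0.45" --pt "0 0 -0.0006 0 0.4" --pt "0 0 -0.0006 0 0.3" --pt "0 0 -0.0006 0 0.25" --pt "0 0 -0.0006 0 0.25" --pt "0 0 -0.0006 0 0.25"

```text
t: 16.92
tcp_pos: [0.5749, -0.1898, 0.133]
tcp_rot: [-180.0, -0.0, 2.2]
contact_force: [0.6, 0.1, 0.6]
opening: 0.751
grip_force: 0.0
```

Run:
```python
from h import *
report()
```

```text
t 16.9167 tcp box [  9.9  -0.2 133. ] yaw-box 0.03 F [0.6 0.1 0.6] M [-0.    0.06 -0.03] grip 0.0 op 0.751
 plate slope dz/dx -0.0085 dz/dy -0.0004 top z at tcp 99.7 n 145
```

Released. I'll lift straight up and check.

Emit:
move_arm --pt "0 0 -0.003 0 0.25" --pt "0 0 -0.01 0 0.25" --pt "0 0 -0.025 0 0.25" --pt "0 0 -0.05 0 0.25" --pt "0 0 -0.08 0 0.25" --pt "0 0 -0.11 0 0.25" --pt "0 0 -0.14 0 0.25" --pt "0 0 -0.15 0 0.25" --pt "0 0 -0.15 0 0.25"

```text
t: 17.72
tcp_pos: [0.5755, -0.1902, 0.2863]
tcp_rot: [179.9, -0.2, 2.2]
contact_force: [0.5, -0.3, 0.1]
opening: 0.75
grip_force: 0.0
```

Run:
```python
from h import *
s=observe();print(s["t"],s["tcp_pos"],s["contact_force"])
im=get_image("wrist");P=cloud(im);B=tobox(P);F=im["frame"].astype(int);cv2.imwrite("pics/w5.png",im["frame"][...,::-1])
H=B[...,2];ok=im["z_map"]>0
def comp(m):
    k,l,t,_=cv2.connectedComponentsWithStats((m&ok).astype(np.uint8));return B[l==1+np.argmax(t[1:,4])]
q=comp(abs(H-165)<6);r=cv2.minAreaRect(q[:,:2].astype(np.float32));print("contactor",r,np.median(q[:,2]))
q=B[ok&(abs(H-99)<6)&(abs(B[...,0])<105)&(abs(B[...,1])<70)]
for _ in range(4):
    A=np.c_[q[:,:2],np.ones(len(q))];k=np.linalg.lstsq(A,q[:,2],rcond=None)[0];d=q[:,2]-A@k;q=q[abs(d)<2*d.std()]
print("plane",k,len(q),q.min(0),q.max(0))
```

```text
17.7167 [ 0.57550627 -0.19017323  0.28630694] [ 0.47799459 -0.27486897  0.08386251]
contactor ((10.034183502197266, -0.7990665435791016), (42.54896545410156, 45.09544372558594), 0.09457487612962723) 164.8544576511708
plane [9.09589808e-04 4.89892114e-04 9.93059986e+01] 21750 [-104.85581361  -69.99903384   98.05269128] [104.68169438  69.99378617 100.56248556]
```

View pics/w5.png

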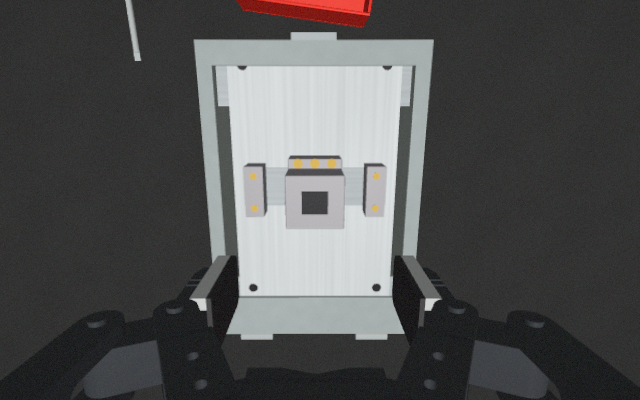

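The plate lies flat and square with the contactor at x ≈ +10 mm. Its narrow end is under the latch-side flange at row 66, and its other end is under the wide flange at row 296.

```bash
python3 -c "
from rig import *
print(job_done())"
```

```text
the job is handed in; nothing more can be done
None
```

The plate lies flat and square on the rails, butted against the end wall under the narrow flange, with the gripper released and clear; I handed the job in at about 18 s, and no verdict came back.

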